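# Close up the sample tins into a row on the tray

## Robot

A 6-joint arm with a two-finger parallel gripper is mounted at the origin on the work surface. World frame = base frame: x ahead of the robot, y to its left, z up, the work surface at z = 0. Lengths are in mm, angles in rad, forces in N, time in s.
With the tool pointing down it reaches from about 275 to 875 mm from the base axis. Payload 12.5 kg.
Tool frame: the origin (TCP) lies between the finger pads; the fingertips stand 25 mm ahead of it and the grasp point (between the pads) lies 6 mm ahead of it; z points along the fingers, y is the line along which they close (so a half turn about z gives the same grasp; the last joint's range is limited). The gripper opens to 85 mm and grips with 20 to 120 N. Pads are 22 mm wide; open, the fingers measure 114 mm over their backs; the gripper's body (76 mm by 85 mm) begins 54 mm behind the grasp point. The pads swing forward as they close: fully open they stand 13 mm farther back than shut.
Start: joints at [1.138, 0.351, 1.652, -0, 1.139, -0.085], TCP at [187.425, 517.065, 256.29] pointing down, gripper open.
Joint ranges: [-2.75, 2.75], [-0.79, 2.1], [0.01, 2.65], [-1.57, 4.71], [0.07, 3.14], [-2.87, 2.87]. Speed limits (rad/s): [2.22, 2.22, 2.79, 3.14, 3.14, 3.14].

## Interface

Orientations are given as a rotation vector (axis times angle).
In Python, from cell import state, read_camera, hand_in gives the robot as it stands.
- The arm moves only by the tool send_rows, never from a script. Its argument "targets" is a list of rows, each an object with "offset": the shift along the tool's x, y, z in cm, a list of three; "roll": the turn about the tool's z in rad. In form: [{"offset": [x, y, z], "roll": roll}, ...]. A call has 1 to 5 rows; each row is the pose to reach, as a shift and turn from the pose commanded when the call began, along the tool's axes at that moment; what a row does not reach only later rows make up. A row lasts 1/8 s, in which the tool goes at most 62.5 mm and 10.7 degrees, less where a joint would pass 70% of its speed; a pose out of reach is approached as far as the arm can. A call with a gripper value outside its range is refused whole. "claw" is the opening in per cent of the stroke, from 0 (shut) to 100 (fully open), set as the call begins (left out, the last holds). The fingers move at their own pace and stop on an object; "force" is the grip in N (left out, the last holds). Time passes only in rows, so rows that repeat a pose let the fingers close. It gives the time, the measured TCP pose, the force, the opening and the grip force at its end, in the units of the state.
- state(): the state, without advancing time (a new reading comes with each control period).
- read_camera(name): name is "scene" or "top" or "wrist"; returns a dict with "frame" (420x560x3 uint8, red, green, blue), "depth" (420x560 float32, mm along the optical axis (not along the pixel's ray), 0 where there is no reading), "fovy" (degrees; the focal length in pixels is half the picture's height over the tangent of half this angle, whatever the lens; pixels are square), "cx", "cy" (the principal point, pixels), "k1" (the pictures are not rectified: a ray, as slopes to the right and down, at radius r is drawn at 1 + k1 r^2 times it, then the intrinsics apply), "world_from_camera" (4x4, takes a point from camera to world coordinates). Camera axes: x right, y up, looking along -z (the intrinsics and any distortion apply to the point x, -y, -z); pixel columns grow to the right and rows downward; lengths in mm; the calibration is good to about 2 mm. A picture is of the moment at which its call begins.
- hand_in(): hands the job in; it is judged then, once.
The state is a dict: "time_s": time; "qpos": joint angles; "dq": joint speeds; "effort": joint torques, N m; "position": TCP position; "orientation": TCP orientation; "wrist_force": force on the tool from outside, world axes, zero at the start; "moment": the same for the moment, N m; "gripper_width": finger opening in mm; "grip_force": force on a finger pad.
Only numpy, scipy, OpenCV 4.12 (cv2) and the standard library are available. Lean on these libraries where they do the work, as an engineer would, in place of code of your own. Each camera call takes 0.05 s, during which the arm holds its last target. There are 200 camera calls.

## Task

Line up the three round sample tins on the black tray in one straight, tight row along its long back wall: every tin against the back wall, the first touching the short end wall in the corner, the others close up beside it without gaps. Push them over the tray floor without lifting them, keep them upright on the tray, and leave the bin, the jar and the scoop where they are.

Things in the scene. Friction and masses are not known exactly. Their poses are not given: they have to be found in the camera images.
- tray: black plastic sample tray with two low walls, screwed to the bench, it does not move: floor 250 mm (its x) by 420 mm (its y), 4 mm thick. A long aluminium wall 6 mm thick stands across it on its far (+x) side, inner face at x = +100 mm; a short aluminium end wall closes the +y end, inner face at y = +210 mm; both rise 20 mm above the floor. The near (-x) side and the -y end are open. Origin: centre of the underside, x towards the back wall, y along it towards the end wall
- corner (a point): the inner corner of the tray where the faces of the back wall and the end wall meet, at floor height; axes as the tray's (x into the back wall, y into the end wall)
- tin_a: round aluminium sample tin with a slip lid, closed, 76 mm diameter, 32 mm high, about 0.15 kg, too wide for most grippers but it slides easily on the tray; starts upright on the tray floor, away from both walls. All three tins are alike. Origin: centre of the underside, z up along the tin's axis
- tin_b: round aluminium sample tin with a slip lid, closed, 76 mm diameter, 32 mm high, about 0.15 kg, too wide for most grippers but it slides easily on the tray; starts upright on the tray floor, away from both walls. All three tins are alike. Origin: centre of the underside, z up along the tin's axis
- tin_c: round aluminium sample tin with a slip lid, closed, 76 mm diameter, 32 mm high, about 0.15 kg, too wide for most grippers but it slides easily on the tray; starts upright on the tray floor, away from both walls. All three tins are alike. Origin: centre of the underside, z up along the tin's axis
- bin: bystander: blue plastic bin, 160 x 105 x 75 mm, open on top, loose on the bench to the right of the tray. Origin: centre of the underside
- jar: bystander: closed glass jar, 64 mm diameter, 100 mm high, loose on the bench to the left of the tray. Origin: centre of the underside
- scoop: bystander: white plastic scoop, 170 mm long, lying loose on the bench to the left of the tray. Origin: on its underside, x along it
Not all that is in view belongs to the job. Leave any yellow look-alike of the tin_a alone. What is shaped like the tin_c but yellow is not meant.

How it is judged:
By the outcome, as a careful person would: the job done as asked, in the order asked, and still so for the second after the job is handed in, with the robot touching nothing.
It also fails if it takes over 58 s, if anything falls off the work surface, if the arm or the gripper's body presses on something with over 40 N, if the wrist force passes 120 N, or if a joint passes its speed limit or range.

## Working session

There is one attempt and no reset: what is moved stays moved. The work goes in short steps, Python scripts to look and compute and a tool call to move; the robot and the scene stay as the last step left them, time stands still between calls to the robot, and variables do not carry over. Pictures are saved under pics/ and viewed, at most 10 in all, crops included, and the job is handed in when it is done.

Besides the shell and the picture viewer there is one more tool, called after "Emit:" by a JSON object that holds its "api" and its "payload", one argument or row to a line. send_rows: Moves the arm, as the interface text tells. Its arguments: {"type":"object","properties":{"targets":{"type":"array","items":{"type":"object","properties":{"offset":{"type":"array","items":{"type":"number"}},"roll":{"type":"number"}}}},"claw":{"type":"number"},"force":{"type":"number"}},"required":["targets"]}

```bash
mkdir -p pics; ls
cat > h.py <<'E'
import numpy as np, cv2
from cell import state, read_camera, hand_in
def f(c): return c["frame"].shape[0]/2/np.tan(np.radians(c["fovy"])/2)
def px2plane(c,uv,z):
    F=f(c); K=np.array([[F,0,c["cx"]],[0,F,c["cy"]],[0,0,1.]])
    p=cv2.undistortPoints(np.array(uv,float).reshape(-1,1,2),K,np.array([c["k1"],0,0,0.]))[:,0]
    d=np.c_[p[:,0],-p[:,1],-np.ones(len(p))]; T=np.array(c["world_from_camera"])
    d=d@T[:3,:3].T; o=T[:3,3]
    return o+d*((z-o[2])/d[:,2])[:,None]
E
python3 - <<'E'
from h import *
for n in("top","scene"):
    c=read_camera(n); cv2.imwrite(f"pics/{n}0.png",c["frame"][...,::-1]); print(n,np.array(c["world_from_camera"]).round(2).tolist(),c["fovy"],c["k1"])
print(state())
E
```

```text
pics
top [[-0.03, 0.99, -0.14, 328.72], [-1.0, -0.03, -0.02, -80.5], [-0.02, 0.14, 0.99, 1375.67], [0.0, 0.0, 0.0, 1.0]] 49.89857758509004 -0.14107132330362643
scene [[-0.79, -0.38, 0.48, 1205.74], [0.61, -0.47, 0.64, 844.89], [-0.02, 0.8, 0.6, 906.16], [0.0, 0.0, 0.0, 1.0]] 45.90646997311491 -0.18121867768902025
{'time_s': 0.1, 'qpos': array([ 1.13839728e+00,  3.51193005e-01,  1.65236669e+00, -4.07215088e-05,
        1.13908246e+00, -8.46023643e-02]), 'dq': array([-6.80996548e-04, -2.34588226e-03, -1.92855053e-03,  8.59906514e-05,
        2.40209084e-03,  5.17510872e-04]), 'effort': array([ 1.31046101e-03, -5.06832540e+01, -2.91875929e+01, -4.72398278e-05,
        2.70571894e-03,  3.10979692e-05]), 'position': array([187.32626318, 516.8269214 , 255.80389898]), 'orientation': array([-5.43501716e-01, -3.09398556e+00,  1.60850647e-03]), 'wrist_force': array([-0.25117098,  0.51574083,  0.98852528]), 'moment': array([ 0.00996173, -0.01807657,  0.03833131]), 'grip_force': 0.0, 'gripper_width': 85.47603442937502}
```

View pics/top0.png

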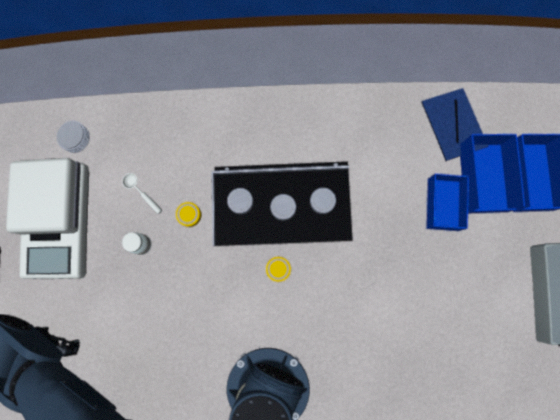

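View pics/scene0.png

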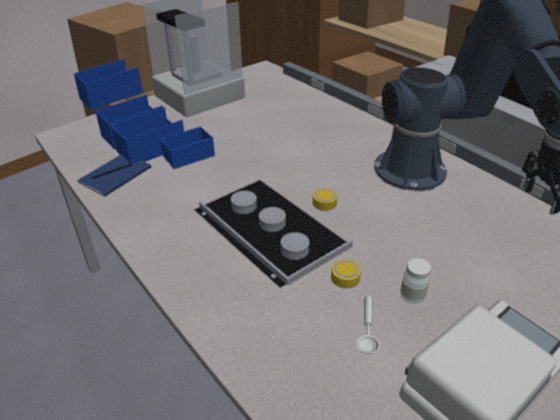

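The three targets are the grey tins on the tray, at top-view (239,201), (284,207) and (323,200). Things that could be mistaken for them:
- yellow look-alikes at (188,214) and (278,269)
- a grey round thing off the tray at (72,136)
- the jar at (134,243)

The end wall is on the left (col 215) and the back wall runs along the top (row ~167).

```bash
cat >> h.py <<'E'
def tins(c):
    a=c["frame"].astype(int); hsv=cv2.cvtColor(c["frame"],cv2.COLOR_RGB2HSV)
    m=(a.min(2)>90).astype(np.uint8)*255
    n,l,s,ce=cv2.connectedComponentsWithStats(m)
    return [(tuple(ce[i].round(1)),s[i].tolist()) for i in range(1,n) if 300<s[i][4]<1500 and abs(s[i][2]-s[i][3])<8]
E
python3 - <<'E'
from h import *
c=read_camera("top"); a=c["frame"]
for uv,s in tins(c): print(uv,s,px2plane(c,uv,36)[0].round(1))
m=(a.max(2)<60).astype(np.uint8)
n,l,s,ce=cv2.connectedComponentsWithStats(m)
k=l[225,260]; print(s[k])
cn=max(cv2.findContours((l==k).astype(np.uint8),0,2)[0],key=cv2.contourArea)
h=cv2.convexHull(cn); q=cv2.approxPolyN(h,4)[0] ; print(q.tolist(), px2plane(c,q,4).round(1).tolist())
cv2.imwrite("pics/crop.png",cv2.resize(a[150:290,170:370,::-1],None,fx=4,fy=4,interpolation=2))
E
```

```text
(np.float64(239.4), np.float64(200.2)) [227, 188, 25, 25, 496] [566.8  68.8  36. ]
(np.float64(322.5), np.float64(200.0)) [310, 188, 26, 25, 509] [ 559.1 -181.7   36. ]
(np.float64(282.7), np.float64(206.3)) [270, 194, 26, 25, 506] [543.8 -61.4  36. ]
[ 214  169  138   76 7942]
[[352, 240], [215, 245], [214, 174], [347, 168]] [[438.2, -268.9, 4.0], [435.9, 149.8, 4.0], [658.6, 151.2, 4.0], [663.3, -265.1, 4.0]]
```

View pics/crop.png

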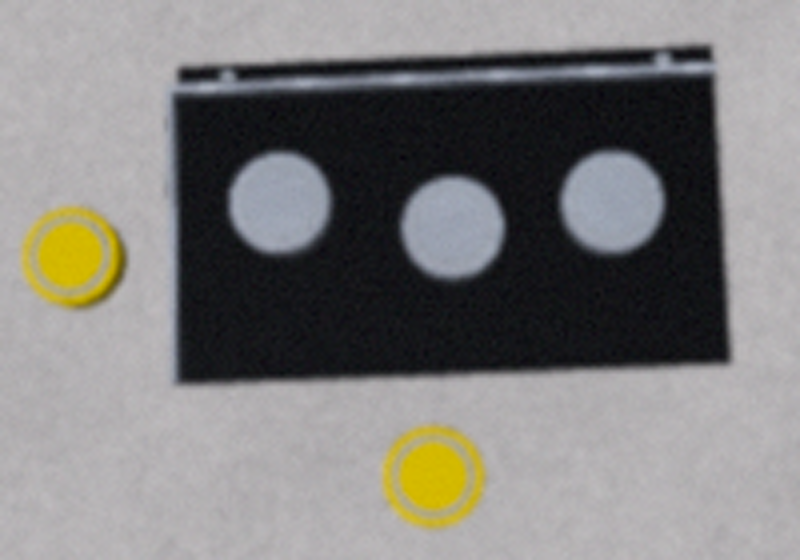

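Run:
```python
from h import *
c=read_camera("top"); g=cv2.GaussianBlur(c["frame"],(3,3),0).mean(2)
def cross(p,th,i0,i1,rev=False):
    r=range(i0,i1); r=r[::-1] if rev else r
    for i in r:
        a,b=p[i],p[i+1]
        if (a-th)*(b-th)<=0 and a!=b: return i+(th-a)/(b-a)
def fit(pts,z,ax):
    P=px2plane(c,[p for p in pts],z); k=np.polyfit(P[:,ax],P[:,1-ax],1)
    r=P[:,1-ax]-np.polyval(k,P[:,ax]); ok=abs(r)<2; k=np.polyfit(P[ok,ax],P[ok,1-ax],1); return k.round(4),ok.sum(),r[ok].std().round(2)
cols=range(222,344,2)
near=[(u,cross(g[:,u],85,225,250)) for u in cols]
print("near z4: x=k*y+b",fit([p for p in near if p[1]],4,1))
lo=[(u,cross(g[:,u],70,160,183,True)) for u in cols]   # lower edge of wall strip
lo=[p for p in lo if p[1]]
print("strip lower z4",fit(lo,4,1),"z24",fit(lo,24,1))
bk=[(u,cross(g[:,u],85,155,170)) for u in cols]; bk=[p for p in bk if p[1]]
print("back edge z4",fit(bk,4,1))
rows=range(180,240,2)
le=[(cross(g[v],85,205,225),v) for v in rows]; le=[p for p in le if p[0]]
print("left z4: y=k*x+b",fit(le,4,0),"z24",fit(le,24,0))
ri=[(cross(g[v],85,340,358),v) for v in rows]; ri=[p for p in ri if p[0]]
print("right z4",fit(ri,4,0))
for y in g[172:,260][:0]:pass
print(g[160:184,260].round(),g[220,208:226].round())
```

```text
near z4: x=k*y+b (array([-7.000000e-03,  4.359549e+02]), np.int64(61), np.float64(0.23))
strip lower z4 (array([-7.200000e-03,  6.604602e+02]), np.int64(61), np.float64(0.41)) z24 (array([-7.200000e-03,  6.556146e+02]), np.int64(61), np.float64(0.4))
back edge z4 (array([-7.300000e-03,  6.827995e+02]), np.int64(51), np.float64(0.86))
left z4: y=k*x+b (array([5.300000e-03, 1.494604e+02]), np.int64(30), np.float64(0.47)) z24 (array([5.300000e-03, 1.460821e+02]), np.int64(30), np.float64(0.46))
right z4 (array([ 6.70000e-03, -2.71406e+02]), np.int64(30), np.float64(0.15))
[182. 181. 178. 166. 130.  73.  33.  33.  63. 102. 113.  88.  55.  33.
  22.  18.  18.  19.  19.  19.  19.  20.  19.  19.] [180. 179. 179. 177. 169. 139.  87.  43.  26.  22.  21.  21.  21.  22.
  22.  22.  23.  22.]
```

Emit:
{"api": "send_rows", "payload": {
  "targets": [
    {"offset": [-9, -6.2, 2], "roll": -0.07},
    {"offset": [-14, -9.6, 3], "roll": -0.14},
    {"offset": [-19, -13, 4], "roll": -0.21},
    {"offset": [-24, -16.4, 5], "roll": -0.28},
    {"offset": [-28, -19.3, 6], "roll": -0.35}
  ],
  "claw": 53
}}

```text
time_s: 0.82
position: [367.3, 265.0, 202.2]
orientation: [-0.007, 3.141, 0.001]
wrist_force: [0.7, 0.3, -0.7]
gripper_width: 45.4
grip_force: 0.0
```

```bash
cat >> h.py <<'E'
from scipy.spatial.transform import Rotation as Ro
def go(p,yaw=np.pi+.007):
    s=state(); R=Ro.from_rotvec(s["orientation"]).as_matrix()
    a=np.arctan2(R[1,0],R[0,0]); r=-(yaw-a); r=(r+np.pi)%(2*np.pi)-np.pi
    print("pos",s["position"].round(1),"off cm",(R.T@(np.array(p)-s["position"])/10).round(2),"roll",round(r,3),"w",s["gripper_width"].round(1),"t",s["time_s"],"F",s["wrist_force"].round(1),"j6",s["qpos"][5].round(2))
E
python3 -c "
from h import *
go([505,69,150])"
```

```text
Traceback (most recent call last):
  File "h.py", line 19, in go
    print("pos",s["position"].round(1),"off cm",(R.T@(np.array(p)-s["position"])/10).round(2),"roll",round(r,3),"w",s["gripper_width"].round(1),"t",s["time_s"],"F",s["wrist_force"].round(1),"j6",s["qpos"][5].round(2))
                                                                                                                    ^^^^^^^^^^^^^^^^^^^^^^^^
AttributeError: 'float' object has no attribute 'round'
```

Emit:
{"api": "send_rows", "payload": {
  "targets": [
    {"offset": [-3.4, -4.8, 2]},
    {"offset": [-6.8, -9.6, 4]},
    {"offset": [-10, -14, 6]},
    {"offset": [-12, -17, 8]},
    {"offset": [-12, -17, 8]}
  ]
}}

```text
$.targets[0]: bad value
```

```bash
sed -i 's/s\["gripper_width"\].round(1)/round(s["gripper_width"],1)/' h.py
python3 -c "
from h import *
go([505,69,36])"
```

```text
pos [367.3 265.  202.2] off cm [-13.66 -19.67  16.62] roll -0.002 w 45.4 t 0.825 F [ 0.7  0.3 -0.7] j6 -1.05
```

Emit:
{"api": "send_rows", "payload": {
  "targets": [
    {"offset": [-3.4, -4.8, 2], "roll": 0},
    {"offset": [-6.8, -9.6, 4], "roll": 0},
    {"offset": [-10, -14, 6], "roll": 0},
    {"offset": [-12, -17, 8], "roll": 0},
    {"offset": [-12, -17, 8], "roll": 0}
  ]
}}

```text
time_s: 1.45
position: [487.0, 95.1, 120.9]
orientation: [-0.001, -3.139, 0.001]
wrist_force: [-0.8, -0.1, -0.3]
gripper_width: 44.9
grip_force: 0.0
```

```bash
python3 -c "
from h import *
go([505,69,36])"
```

```text
pos [487.   95.1 120.9] off cm [-1.82 -2.6   8.49] roll -0.008 w 44.9 t 1.45 F [-0.8 -0.1 -0.3] j6 -1.47
```

Emit:
{"api": "send_rows", "payload": {
  "targets": [
    {"offset": [-1.5, -2.6, 3], "roll": -0.01},
    {"offset": [-1.5, -2.6, 7], "roll": -0.01},
    {"offset": [-1.5, -2.6, 8.5], "roll": -0.01},
    {"offset": [-1.5, -2.6, 8.5], "roll": -0.01},
    {"offset": [-1.5, -2.6, 8.5], "roll": -0.01}
  ]
}}

```text
time_s: 2.08
position: [502.4, 71.4, 38.6]
orientation: [-0.02, 3.14, 0.0]
wrist_force: [-0.1, -0.1, 0.5]
gripper_width: 45.1
grip_force: 0.0
```

Run:
```python
from h import *
go([505,69,36])
c=read_camera("wrist"); cv2.imwrite("pics/w1.png",c["frame"][...,::-1])
```

```text
pos [502.4  71.4  38.6] off cm [-0.26 -0.25  0.26] roll 0.006 w 45.1 t 2.075 F [-0.1 -0.1  0.5] j6 -1.53
```

View pics/w1.png

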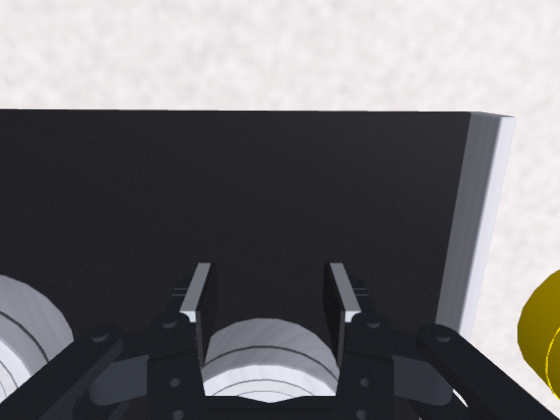

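Emit:
{"api": "send_rows", "payload": {
  "targets": [
    {"offset": [-1.2, -0.2, 0.3], "roll": 0},
    {"offset": [-2.4, -0.2, 0.3], "roll": 0},
    {"offset": [-3.4, -0.2, 0.3], "roll": 0},
    {"offset": [-4.4, -0.2, 0.3], "roll": 0},
    {"offset": [-5.4, -0.2, 0.3], "roll": 0}
  ]
}}

```text
time_s: 2.75
position: [556.4, 69.6, 34.3]
orientation: [0.019, -3.141, -0.0]
wrist_force: [-3.2, 0.6, 2.7]
gripper_width: 45.5
grip_force: 1.9
```

Emit:
{"api": "send_rows", "payload": {
  "targets": [
    {"offset": [-0.8, 0, 0], "roll": 0},
    {"offset": [-1.5, 0, 0], "roll": 0},
    {"offset": [-2.1, 0, 0], "roll": 0},
    {"offset": [-2.4, 0, 0], "roll": 0},
    {"offset": [-2.4, 0, 0], "roll": 0}
  ]
}}

```text
time_s: 3.38
position: [578.8, 69.9, 34.0]
orientation: [0.019, -3.138, 0.0]
wrist_force: [-9.1, -0.4, 5.9]
gripper_width: 45.2
grip_force: 5.8
```

Run:
```python
from h import *
go([581,69,36])
c=read_camera("top")
for uv,s in tins(c): print(uv,s,px2plane(c,uv,36)[0].round(1))
```

```text
pos [578.8  69.9  34. ] off cm [-0.22 -0.09 -0.2 ] roll 0.005 w 45.2 t 3.375 F [-9.1 -0.4  5.9] j6 -1.54
(np.float64(322.5), np.float64(200.0)) [310, 188, 26, 25, 524] [ 559.1 -181.7   36. ]
(np.float64(282.6), np.float64(206.4)) [270, 194, 26, 26, 529] [543.5 -61.1  36. ]
```

Emit:
{"api": "send_rows", "payload": {
  "targets": [
    {"offset": [-0.2, 0, 0], "roll": 0},
    {"offset": [-0.2, 0, 0], "roll": 0}
  ]
}}

```text
time_s: 3.68
position: [579.1, 69.9, 33.9]
orientation: [0.019, -3.134, 0.0]
wrist_force: [-17.6, -0.0, 13.7]
gripper_width: 45.2
grip_force: 9.9
```

Emit:
{"api": "send_rows", "payload": {
  "targets": [
    {"offset": [2, 0, 0], "roll": 0},
    {"offset": [4, -1, 0], "roll": 0},
    {"offset": [6.5, -5, 0], "roll": 0},
    {"offset": [9, -9, 0], "roll": 0},
    {"offset": [10, -13, 0], "roll": 0}
  ]
}}

```text
time_s: 4.3
position: [482.7, -62.4, 34.3]
orientation: [-0.02, 3.141, -0.0]
wrist_force: [1.3, -0.7, 0.5]
gripper_width: 45.2
grip_force: 0.0
```

Run:
```python
from h import *
go([481,-61,36])
c=read_camera("top")
for uv,s in tins(c): print(uv,s,px2plane(c,uv,36)[0].round(1))
```

```text
pos [482.7 -62.4  34.3] off cm [ 0.17  0.14 -0.17] roll 0.006 w 45.2 t 4.3 F [ 1.3 -0.7  0.5] j6 -1.81
(np.float64(322.5), np.float64(200.0)) [310, 188, 26, 25, 524] [ 559.1 -181.7   36. ]
(np.float64(230.0), np.float64(358.3)) [218, 344, 33, 33, 681] [ 99.6 105.8  36. ]
```

Emit:
{"api": "send_rows", "payload": {
  "targets": [
    {"offset": [-1.2, 0.1, 0], "roll": 0},
    {"offset": [-2.4, 0.1, 0], "roll": 0},
    {"offset": [-3.4, 0.1, 0], "roll": 0},
    {"offset": [-4.4, 0.1, 0], "roll": 0},
    {"offset": [-5.4, 0.1, 0], "roll": 0}
  ]
}}

```text
time_s: 4.97
position: [538.0, -59.2, 34.2]
orientation: [0.02, -3.141, -0.0]
wrist_force: [-1.6, -0.1, 1.2]
gripper_width: 45.0
grip_force: 1.4
```

Emit:
{"api": "send_rows", "payload": {
  "targets": [
    {"offset": [-1, 0, 0], "roll": 0},
    {"offset": [-2, 0, 0], "roll": 0},
    {"offset": [-3, 0, 0], "roll": 0},
    {"offset": [-4, 0, 0], "roll": 0},
    {"offset": [-4.1, 0, 0], "roll": 0}
  ]
}}

```text
time_s: 5.6
position: [579.1, -59.1, 34.2]
orientation: [-0.019, 3.141, -0.0]
wrist_force: [-0.3, 0.0, -0.6]
gripper_width: 45.3
grip_force: 0.0
```

Emit:
{"api": "send_rows", "payload": {
  "targets": [
    {"offset": [-0.2, 0, 0], "roll": 0},
    {"offset": [-0.4, 0, 0], "roll": 0}
  ]
}}

```text
time_s: 5.85
position: [580.0, -59.0, 33.8]
orientation: [0.019, -3.135, -0.001]
wrist_force: [-18.0, -1.4, 11.3]
gripper_width: 45.4
grip_force: 8.9
```

Emit:
{"api": "send_rows", "payload": {
  "targets": [
    {"offset": [2, 0, 0], "roll": 0},
    {"offset": [4, -1, 0], "roll": 0},
    {"offset": [6.5, -5, 0], "roll": 0},
    {"offset": [8, -9, 0], "roll": 0},
    {"offset": [8, -12, 0], "roll": 0}
  ]
}}

```text
time_s: 6.48
position: [503.1, -181.5, 34.5]
orientation: [-0.018, 3.141, -0.0]
wrist_force: [0.6, -0.0, -0.1]
gripper_width: 45.1
grip_force: 0.0
```

Run:
```python
from h import *
go([500,-182,34])
```

```text
pos [ 503.1 -181.5   34.5] off cm [ 0.31 -0.05  0.05] roll 0.004 w 45.1 t 6.475 F [ 0.6 -0.  -0.1] j6 -2.02
```

Emit:
{"api": "send_rows", "payload": {
  "targets": [
    {"offset": [-1.2, 0, 0], "roll": 0},
    {"offset": [-2.4, 0, 0], "roll": 0},
    {"offset": [-3.4, 0, 0], "roll": 0},
    {"offset": [-4.4, 0, 0], "roll": 0},
    {"offset": [-5.4, 0, 0], "roll": 0}
  ]
}}

```text
time_s: 7.1
position: [558.5, -178.9, 34.3]
orientation: [0.02, -3.141, -0.0]
wrist_force: [-2.8, 0.4, 3.4]
gripper_width: 45.4
grip_force: 1.6
```

Emit:
{"api": "send_rows", "payload": {
  "targets": [
    {"offset": [-1, 0, 0], "roll": 0},
    {"offset": [-2, 0, 0], "roll": 0},
    {"offset": [-2.2, 0, 0], "roll": 0},
    {"offset": [-2.4, 0, 0], "roll": 0},
    {"offset": [-2.5, 0, 0], "roll": 0}
  ]
}}

```text
time_s: 7.72
position: [581.0, -179.0, 34.0]
orientation: [0.019, -3.137, -0.002]
wrist_force: [-14.2, -2.7, 8.9]
gripper_width: 45.3
grip_force: 7.7
```

Run:
```python
from h import *
go([580.5,-182,34])
```

```text
pos [ 581. -179.   34.] off cm [ 0.05 -0.3   0.  ] roll 0.005 w 45.3 t 7.725 F [-14.2  -2.7   8.9] j6 -1.96
```

Emit:
{"api": "send_rows", "payload": {
  "targets": [
    {"offset": [2, 0, 0], "roll": 0},
    {"offset": [5, -1, -2], "roll": 0.18},
    {"offset": [8, -4, -3], "roll": 0.36},
    {"offset": [8, -7.5, -3], "roll": 0.54},
    {"offset": [8, -7.5, -3], "roll": 0.72}
  ],
  "claw": 30
}}

```text
time_s: 8.35
position: [503.9, -257.3, 64.7]
orientation: [1.101, 2.94, -0.001]
wrist_force: [0.1, 0.1, -0.4]
gripper_width: 26.0
grip_force: 0.0
```

Emit:
{"api": "send_rows", "payload": {
  "targets": [
    {"offset": [0, 0, 0], "roll": 0.18},
    {"offset": [0, 0, 0], "roll": 0.36},
    {"offset": [0, 0, 0], "roll": 0.54},
    {"offset": [0, 0, 0], "roll": 0.72},
    {"offset": [0, 0, 0], "roll": 0.84}
  ]
}}

```text
time_s: 8.98
position: [504.0, -255.2, 64.3]
orientation: [2.201, 2.241, 0.0]
wrist_force: [0.5, -0.7, -0.0]
gripper_width: 26.0
grip_force: 0.0
```

Run:
```python
from h import *
go([622.5,-255,34],np.pi/2+.007)
c=read_camera("top"); cv2.imwrite("pics/t2.png",cv2.resize(c["frame"][140:290,170:370,::-1],None,fx=4,fy=4,interpolation=2))
```

```text
pos [ 504.  -255.2   64.3] off cm [-0.2  11.85  3.04] roll 0.011 w 26.0 t 8.975 F [ 0.5 -0.7 -0. ] j6 -0.57
```

View pics/t2.png

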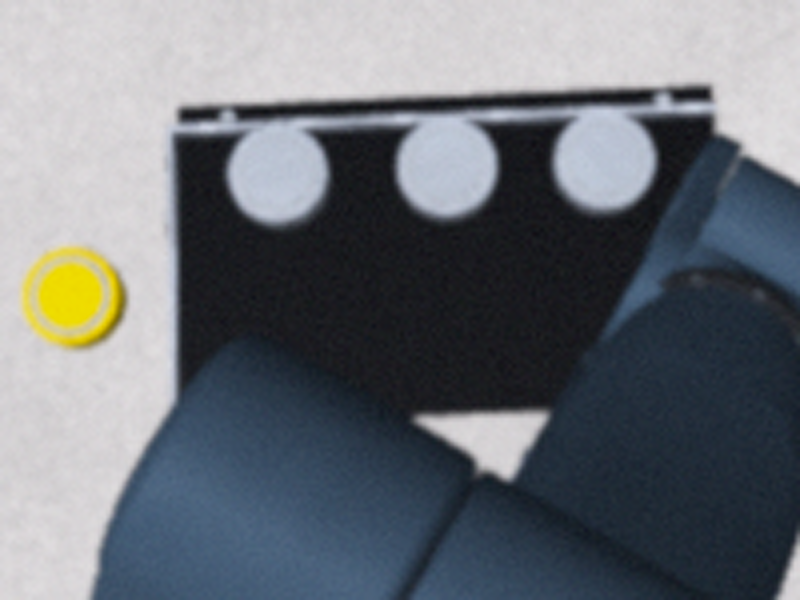

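Emit:
{"api": "send_rows", "payload": {
  "targets": [
    {"offset": [-0.2, 5, 0], "roll": 0.01},
    {"offset": [-0.2, 10, 1], "roll": 0.01},
    {"offset": [-0.2, 11.9, 3], "roll": 0.01},
    {"offset": [-0.2, 11.9, 3], "roll": 0.01},
    {"offset": [-0.2, 11.9, 3], "roll": 0.01}
  ]
}}

```text
time_s: 9.65
position: [622.2, -254.4, 34.6]
orientation: [-2.206, -2.236, 0.0]
wrist_force: [0.2, 0.3, -0.2]
gripper_width: 25.8
grip_force: 0.0
```

Run:
```python
from h import *
go([621.5,-86,34],np.pi/2+.007)
```

```text
pos [ 622.2 -254.4   34.6] off cm [16.84  0.16  0.07] roll 0.007 w 25.8 t 9.65 F [ 0.2  0.3 -0.2] j6 -0.47
```

Emit:
{"api": "send_rows", "payload": {
  "targets": [
    {"offset": [1.5, 0, 0], "roll": 0},
    {"offset": [2.7, 0, 0], "roll": 0},
    {"offset": [3.7, 0, 0], "roll": 0},
    {"offset": [4.7, 0, 0], "roll": 0},
    {"offset": [5.7, 0.05, 0], "roll": 0}
  ]
}}

```text
time_s: 10.28
position: [622.4, -197.5, 34.8]
orientation: [2.206, 2.236, -0.002]
wrist_force: [-5.4, -8.7, 5.6]
gripper_width: 25.8
grip_force: 4.7
```

Emit:
{"api": "send_rows", "payload": {
  "targets": [
    {"offset": [0.8, 0, 0], "roll": 0},
    {"offset": [1.5, 0, 0], "roll": 0},
    {"offset": [2.2, 0, 0], "roll": 0},
    {"offset": [2.9, 0, 0], "roll": 0},
    {"offset": [3.6, 0, 0], "roll": 0}
  ]
}}

```text
time_s: 10.9
position: [622.0, -161.8, 34.8]
orientation: [2.206, 2.235, -0.001]
wrist_force: [-3.2, -8.0, 4.1]
gripper_width: 25.8
grip_force: 4.3
```

Run:
```python
from h import *
go([621.5,-86,34],np.pi/2+.007)
c=read_camera("top"); cv2.imwrite("pics/t3.png",cv2.resize(c["frame"][140:290,170:370,::-1],None,fx=4,fy=4,interpolation=2))
```

```text
pos [ 622.  -161.8   34.8] off cm [7.58 0.05 0.07] roll 0.006 w 25.8 t 10.9 F [-3.2 -8.   4.1] j6 -0.34
```

View pics/t3.png

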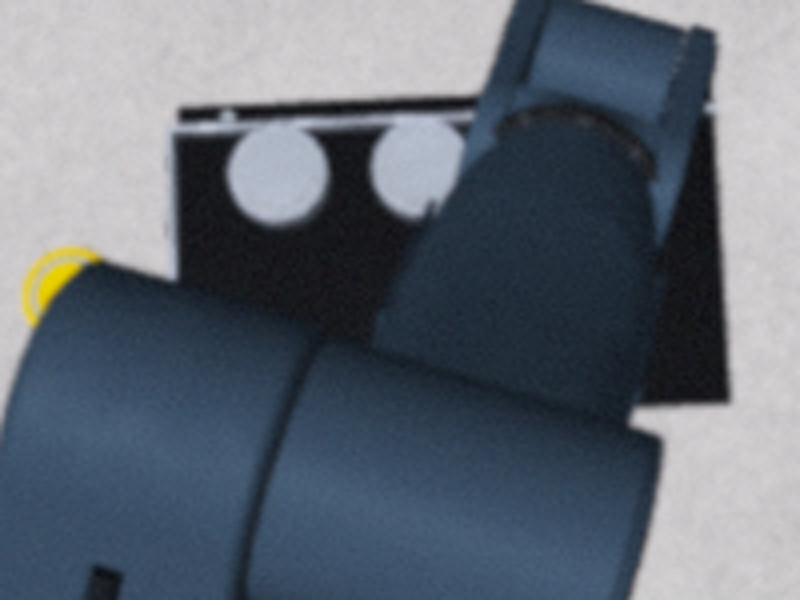

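Tin b at crop (421,168) is being pushed along and stays on the wall; tin a is at (277,173). I'll keep pushing.

Emit:
{"api": "send_rows", "payload": {
  "targets": [
    {"offset": [0.7, 0, 0], "roll": 0},
    {"offset": [1.4, 0, 0], "roll": 0},
    {"offset": [2.1, 0, 0], "roll": 0},
    {"offset": [2.8, 0, 0], "roll": 0},
    {"offset": [3.5, 0.02, 0], "roll": 0}
  ]
}}

```text
time_s: 11.58
position: [621.7, -126.8, 34.8]
orientation: [2.206, 2.235, -0.001]
wrist_force: [-3.7, -10.9, 5.6]
gripper_width: 25.5
grip_force: 5.2
```

Emit:
{"api": "send_rows", "payload": {
  "targets": [
    {"offset": [0.7, 0, 0], "roll": 0},
    {"offset": [1.4, 0, 0], "roll": 0},
    {"offset": [2.1, 0, 0], "roll": 0},
    {"offset": [2.8, 0, 0], "roll": 0},
    {"offset": [3.3, 0.02, 0], "roll": 0}
  ]
}}

```text
time_s: 12.2
position: [621.4, -93.8, 34.8]
orientation: [2.206, 2.236, -0.002]
wrist_force: [-4.5, -9.8, 5.9]
gripper_width: 25.5
grip_force: 5.4
```

Run:
```python
from h import *
go([621.5,-84,34],np.pi/2+.007)
c=read_camera("top"); cv2.imwrite("pics/t4.png",cv2.resize(c["frame"][140:290,170:370,::-1],None,fx=4,fy=4,interpolation=2))
```

```text
pos [621.4 -93.8  34.8] off cm [0.98 0.02 0.08] roll 0.006 w 25.5 t 12.2 F [-4.5 -9.8  5.9] j6 -0.24
```

View pics/t4.png

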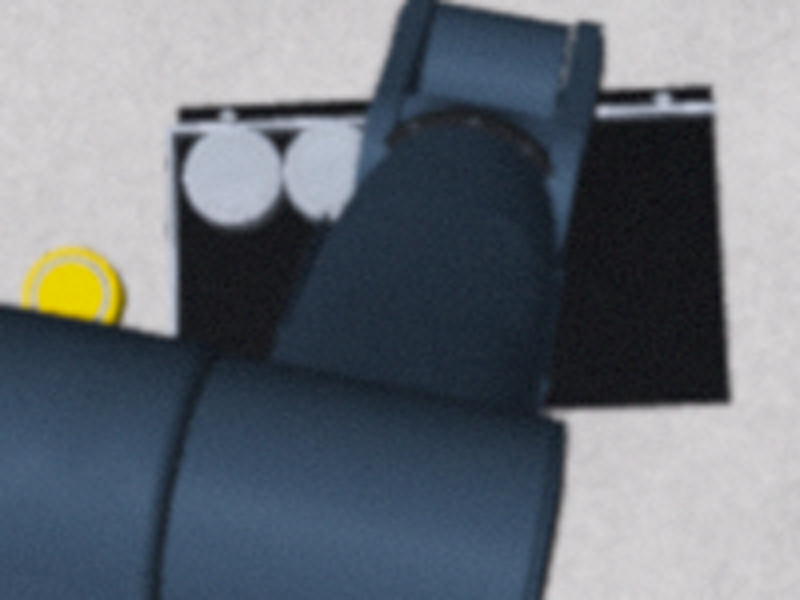

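Tin a is at crop (232,175), a few mm short of the end wall (col ~177), and b is tight beside it. I'll creep the rest and watch the force.

Emit:
{"api": "send_rows", "payload": {
  "targets": [
    {"offset": [0.2, 0, 0], "roll": 0},
    {"offset": [0.4, 0, 0], "roll": 0},
    {"offset": [0.6, 0, 0], "roll": 0},
    {"offset": [0.6, 0, 0], "roll": 0}
  ]
}}

```text
time_s: 12.75
position: [621.4, -87.8, 34.8]
orientation: [2.206, 2.236, -0.001]
wrist_force: [-4.2, -7.5, 4.8]
gripper_width: 25.8
grip_force: 4.3
```

Emit:
{"api": "send_rows", "payload": {
  "targets": [
    {"offset": [0.1, 0, 0], "roll": 0},
    {"offset": [0.2, 0, 0], "roll": 0},
    {"offset": [0.2, 0, 0], "roll": 0}
  ]
}}

```text
time_s: 13.12
position: [621.4, -86.0, 34.8]
orientation: [2.206, 2.235, -0.001]
wrist_force: [-3.3, -8.8, 5.4]
gripper_width: 25.4
grip_force: 4.7
```

Emit:
{"api": "send_rows", "payload": {
  "targets": [
    {"offset": [0.1, 0, 0], "roll": 0},
    {"offset": [0.2, 0, 0], "roll": 0},
    {"offset": [0.2, 0, 0], "roll": 0}
  ]
}}

```text
time_s: 13.5
position: [621.4, -84.4, 34.8]
orientation: [2.206, 2.235, -0.002]
wrist_force: [-3.3, -11.9, 4.0]
gripper_width: 25.8
grip_force: 6.0
```

Emit:
{"api": "send_rows", "payload": {
  "targets": [
    {"offset": [0.1, 0, 0], "roll": 0},
    {"offset": [0.2, 0, 0], "roll": 0},
    {"offset": [0.2, 0, 0], "roll": 0}
  ]
}}

```text
time_s: 13.88
position: [621.4, -84.0, 34.9]
orientation: [2.204, 2.234, -0.004]
wrist_force: [-4.0, -22.7, 4.5]
gripper_width: 25.4
grip_force: 11.1
```

Emit:
{"api": "send_rows", "payload": {
  "targets": [
    {"offset": [-1, 0, 0], "roll": 0},
    {"offset": [-4, 0, 0], "roll": 0},
    {"offset": [-8, 0, -2], "roll": 0},
    {"offset": [-13, -1, -6], "roll": 0},
    {"offset": [-18, -3, -8], "roll": 0}
  ]
}}

```text
time_s: 14.5
position: [594.3, -262.7, 116.1]
orientation: [2.204, 2.235, 0.002]
wrist_force: [0.0, 0.2, -0.3]
gripper_width: 25.7
grip_force: 0.0
```

Run:
```python
from h import *
go([580,-260,100],np.pi/2+.007)
c=read_camera("top"); im=c["frame"][150:220,200:330,::-1]; cv2.imwrite("pics/t5.png",cv2.resize(im,None,fx=6,fy=6,interpolation=2))
g=cv2.GaussianBlur(c["frame"],(3,3),0)
cs=cv2.HoughCircles(cv2.resize(g.mean(2).astype(np.uint8)[150:230,200:340],None,fx=4,fy=4,interpolation=2),3,1.5,80,param1=120,param2=20,minRadius=44,maxRadius=58)
for q in (cs[0] if cs is not None else []): 
    uv=[(q[0]+.5)/4-.5+200,(q[1]+.5)/4-.5+150]; print(uv,q[2]/4,px2plane(c,uv,36)[0].round(1))
```

```text
pos [ 594.3 -262.7  116.1] off cm [ 0.29 -1.43  1.61] roll 0.007 w 25.7 t 14.5 F [ 0.   0.2 -0.3] j6 -0.5
[np.float32(274.4375), np.float32(181.3125)] 12.6125 [621.3 -38.7  36. ]
[np.float32(248.5625), np.float32(181.3125)] 13.4375 [624.1  40.   36. ]
[np.float32(224.1875), np.float32(180.9375)] 14.2625 [628.  114.5  36. ]
[np.float32(313.8125), np.float32(174.9375)] 13.85 [ 637.1 -158.7   36. ]
[np.float32(323.5625), np.float32(153.1875)] 12.6125 [ 704.4 -191.4   36. ]
[np.float32(235.8125), np.float32(151.6875)] 14.2625 [718.8  77.8  36. ]
[np.float32(284.9375), np.float32(150.5625)] 13.4375 [716.7 -73.5  36. ]
[np.float32(261.3125), np.float32(152.0625)] 12.2 [714.6  -0.8  36. ]
```

View pics/t5.png

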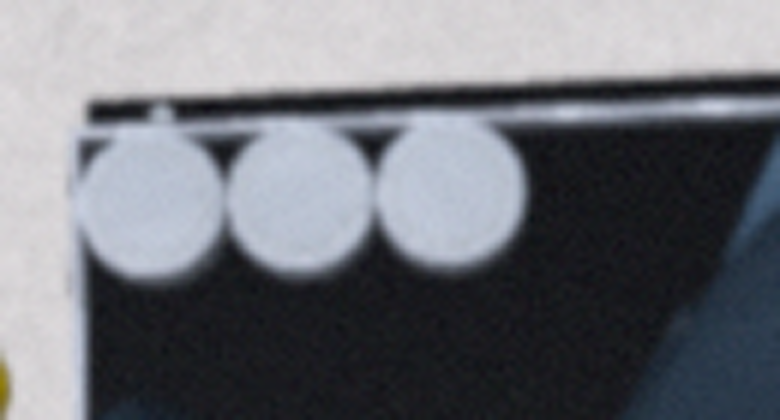

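The crop shows a row at (152,205), (300,200), (450,193), parallel to the wall, with tin a at the end wall. I'll do a subpixel check of the near edges against the wall.

Run:
```python
from h import *
c=read_camera("top"); g=c["frame"].mean(2)
m=cv2.resize(g[160:205,205:296],None,fx=8,fy=8,interpolation=cv2.INTER_CUBIC)
m=(m>110).astype(np.uint8)
# lower arcs: per column lowest bright px -> world points at z=36, fit circle r=38 by least squares
from scipy.optimize import least_squares
P=[]
for u in range(m.shape[1]):
    v=np.flatnonzero(m[:,u])
    if len(v): P.append(((u+.5)/8-.5+205,(v.max()+.5)/8-.5+160))
W=px2plane(c,P,36)[:,:2]
for y0 in(114.5,38.5,-37.5):
    s=W[(abs(W[:,1]-y0)<30)&(W[:,0]<620)]
    r=least_squares(lambda p:np.hypot(*(s-p[:2]).T)-p[2],[622,y0,37],loss="soft_l1"); x,y,R=r.x
    print(len(s),r.x.round(2),"dist to wall dir:",round(x+.007*y,2),"rms",np.sqrt(r.cost*2/len(s)).round(2))
```

```text
157 [618.69 112.71  37.64] dist to wall dir: 619.48 rms 0.24
158 [619.51  36.97  38.04] dist to wall dir: 619.77 rms 0.2
159 [620.89 -38.65  38.75] dist to wall dir: 620.62 rms 0.22
```

```bash
python3 -c "
from h import *
print(hand_in())"
```

```text
the job is handed in; nothing more can be done
None
```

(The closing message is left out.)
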